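# Lift the pawl and turn the dish carousel back to its index

### The arm

A 6-joint arm with a two-finger parallel gripper is mounted at the origin on a cart in front of the work surface, level with it; the furniture and walls round the work are solid. World frame = base frame: x ahead of the robot, y to its left, z up, the work surface at z = 0. Lengths are in m, angles in degrees, forces in N, time in s.
With the tool pointing down it reaches from about 0.35 to 0.875 m from the base axis. Payload 4.2 kg.
Tool frame: the origin (TCP) lies midway between the tips of the shut fingers; the grasp point (between the pads) lies 19 mm behind it; z points along the fingers, y is the line along which they close (so a half turn about z gives the same grasp; the last joint's range is limited). The gripper opens to 87 mm and grips with 3 to 60 N. Pads are 19 mm wide; open, the fingers measure 117 mm over their backs; the gripper's body (75 mm by 190 mm) begins 51 mm behind the grasp point.
Start: joints at [78.988, 22.042, 0.453, 0, -68.411, -14.817], TCP at [0.272, 0.563, 0.223] pointing down, gripper open.
Joint ranges: [-179.83, 179.83], [-69.29, 118.12], [-61.27, 80.66], [-181.25, 117.63], [-171.15, -9.14], [-177.46, 177.46]. Speed limits (degrees/s): [159.86, 159.86, 180, 180, 180, 180].

### API

Orientations are given as a 3x3 rotation matrix whose columns are the frame's x, y, z axes.
In Python, from station import sense, capture, camera_params, finish_job gives the robot as it stands.
- The arm moves only by the tool drive_tool, never from a script. Its argument "rows" is a list of rows, each an object of numbers: "tx", "ty", "tz": the shift along the tool's x, y, z in cm; "ax", "ay", "az": the turn, a rotation vector about the tool's x, y, z in rad; "claw": the finger opening in cm, from 0 to 8.7. In form: [{"tx": .., "ty": .., "tz": .., "ax": .., "ay": .., "az": .., "claw": ..}, ...]. A call has 1 to 10 rows; each row shifts and turns the commanded pose from where the row before left it, along the tool's axes as they then stand; what a row does not reach is not made up. A row lasts 1/12 s, in which the tool goes at most 41.7 mm and 7.16 degrees, less where a joint would pass 70% of its speed; a pose out of reach is approached as far as the arm can. A call with a gripper value outside its range is refused whole. The fingers move at their own pace and stop on an object; the grip force is fixed at half the most. Time passes only in rows, so rows that do not move let the fingers close. It gives the time, the measured TCP pose, the force, the opening and the grip force at its end, in the units of the state.
- sense(): the state, without advancing time (a new reading comes with each control period).
- capture(name): name is "scene" or "top"; returns (picture, depth): 384x512x3 uint8, red, green, blue; 384x512 float32, m along the optical axis (not along the pixel's ray), 0 where there is no reading.
- camera_params(name): a dict with "intrinsics" (3x3 intrinsics, pixels), "k1" (the pictures are not rectified: a ray, as slopes to the right and down, at radius r is drawn at 1 + k1 r^2 times it, then the intrinsics apply), "R" (3x3) and "t" (3): a world point X has camera coordinates R X + t. Camera axes: x right, y down, z forward; pixel columns grow to the right and rows downward; lengths in m; the calibration is good to about 2 mm. A picture is of the moment at which its call begins. camera_params takes no time and is no camera call.
- finish_job(): hands the job in; it is judged then, once.
The state is a dict: "time_s": time; "joints": joint angles; "joint_velocities": joint speeds; "effort": joint torques, N m; "tcp_pos": TCP position; "ee_rot": TCP orientation; "wrist_force": force on the tool from outside, world axes, zero at the start; "moment": the same for the moment, N m; "gripper_width": opening from 0.0 (shut) to 1.0 (fully open); "gripper_force": force on a finger pad.
Only numpy, scipy, OpenCV 4.12 (cv2) and the standard library are available. Lean on these libraries where they do the work, as an engineer would, in place of code of your own. Each camera call takes 0.05 s, during which the arm holds its last target. There are 200 camera calls.

### The job

The dish carousel on the desk has been indexed too far. Lift its holding pawl by the ball knob until it stands upright and stays there, then turn the carousel backwards (anticlockwise seen from above) by its bar grip, all the way to its stop, so that the dish is back at the index fin; let go of it there, with the pawl still standing up.

Things in the scene. Friction and masses are not known exactly. Their poses are not given: they have to be found in the camera images.
- pawl (a joint): Holding pawl: steel arm with a level hinge 38 mm above the desk at the edge of the carousel's grey base plate; blocks the wheel from turning backwards while down. Value = lift in rad: 0 to 0.13 nose in or on the teeth, clear above 0.2, 1.57 upright, limit 1.75. It weighs 80 g: let go below 0.9 it may fall back, above 1.2 it stays where left.
- pawl_knob (a point): Centre of the pawl's black ball knob (18 mm across), 60 mm above the desk when down. Frame turns with the pawl: x along the arm from hinge to knob, y along the hinge, z up when down. The hinge axis is at (-88, 0, -20) mm in it: the knob swings on a 90 mm arc, up and over towards the hinge, to 128 mm above the desk. Free space beside it along y; wheel rim and dish below reach 40 mm above the desk.
- carousel (a joint): Level steel ratchet wheel, 188 mm across, with four round seats, one holding a 60 mm petri dish. Value = turn in rad, growing clockwise from above (forwards); 0 = home stop, the dish next to the small upright steel index fin on the base plate's front edge. Starts at 0.7 to 1.3. With the pawl up it turns lightly (0.03 N m) and stays where left.
- wheel_grip (a point): Middle of the carousel's black bar grip, on the wheel's upright axis, 66 mm above the desk. Bar 56 mm long, 14 mm wide, 36 mm high; its top is 18 mm above this point. Frame turns with the wheel: x along the bar (dish on the -x side), y across it, z up. The dish beneath reaches 40 mm above the desk; the upright pawl stands 105 to 120 mm from the axis.

How it is judged:
By the outcome, as a careful person would: the job done as asked, in the order asked, and still so for the second after the job is handed in, with the robot touching nothing.
It also fails if it takes over 50 s, if anything falls off the work surface, if the arm or the gripper's body presses on something with over 40 N, if the wrist force passes 120 N, or if a joint passes its speed limit or range.

## Working session

There is one attempt and no reset: what is moved stays moved. The work goes in short steps, Python scripts to look and compute and a tool call to move; the robot and the scene stay as the last step left them, time stands still between calls to the robot, and variables do not carry over. Pictures are saved under pics/ and viewed, at most 12 in all, crops included, and the job is handed in when it is done.

Besides the shell and the picture viewer there is one more tool, called after "Emit:" in YAML: its name, and indented under it one key for each argument. drive_tool: Moves the arm, as the interface text tells. Its arguments: {"type":"object","properties":{"rows":{"type":"array"}},"required":["rows"]}

```bash
mkdir -p pics; cat > h.py <<'E'
import numpy as np, cv2
from station import sense, capture, camera_params, finish_job
def snap(cam,name):
    p,d=capture(cam); np.savez(f'/tmp/{cam}.npz',p=p,d=d); cv2.imwrite(f'pics/{name}.png',p[:,:,::-1]); return p,d
def cloud(cam,d):
    c=camera_params(cam);K=np.array(c['intrinsics'],float);R=np.array(c['R']);t=np.array(c['t'])
    v,u=np.mgrid[0:d.shape[0],0:d.shape[1]].astype(float)
    n=cv2.undistortPoints(np.stack([u.ravel(),v.ravel()],1)[:,None],K,np.array([c['k1'],0,0,0.]))[:,0]
    P=np.c_[n,np.ones(len(n))]*d.ravel()[:,None]
    return ((P-t)@R).reshape(*d.shape,3)
def load(cam):
    z=np.load(f'/tmp/{cam}.npz'); return z['p'],z['d'],cloud(cam,z['d'])
E
python3 - <<'E'
from h import *
for c in('scene','top'):
    p,d=snap(c,c+'0'); cp=camera_params(c); print(c,-np.array(cp['R']).T@np.array(cp['t']),cp['k1'])
a=[cv2.imread(f'pics/{c}0.png') for c in('scene','top')]
print(sense()['ee_rot'])
E
```

```text
scene [ 0.00712515 -0.27417559  0.65106286] -0.19052590327091184
top [0.40995015 0.01627949 0.89379401] -0.053270046219169795
[[ 9.00034285e-01 -4.35818460e-01 -7.45804481e-04]
 [-4.35819085e-01 -9.00032527e-01 -1.78216755e-03]
 [ 1.05453224e-04  1.92904772e-03 -9.99998134e-01]]
```

View pics/scene0.png

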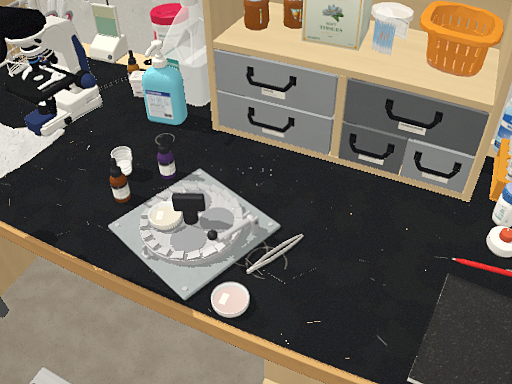

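View pics/top0.png

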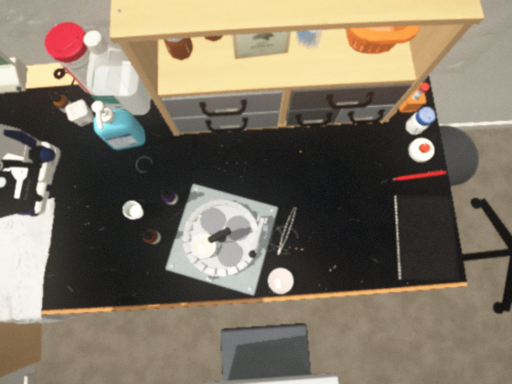

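The scene view shows the carousel with its bar grip at about (188,205), the dish at (165,215) and the knob near (212,235). In the top view the wheel is centred near (221,238). I'll zoom in and measure.

```bash
python3 - <<'E'
from h import *
p,d,X=load('scene'); q,e,Y=load('top')
a=cv2.resize(p[160:300,100:310],None,fx=3.6,fy=3.6,interpolation=cv2.INTER_CUBIC)
cv2.imwrite('pics/s1.png',a[:,:,::-1])
b=cv2.resize(q[180:300,160:285],None,fx=4.8,fy=4.8,interpolation=cv2.INTER_CUBIC)
cv2.imwrite('pics/t1.png',b[:,:,::-1])
for nm,im,P in(('s',p,X),('t',q,Y)):
    c=Y[238,221]; near=np.linalg.norm(P[...,:2]-c[:2],axis=-1)<.17
    m=(near&(im.max(-1)<60)&(P[...,2]>.03)&(P[...,2]<.1)).astype(np.uint8)
    n,l,st,ce=cv2.connectedComponentsWithStats(m)
    for i in range(1,n):
        if st[i,4]>4:
            Q=P[l==i]; T=Q[Q[:,2]>Q[:,2].max()-.008]
            r=cv2.minAreaRect((T[:,:2]*1000).astype(np.float32))
            print(nm,st[i,4],ce[i].round(),'mean',Q.mean(0).round(4),'zmax',Q[:,2].max().round(3),'rect',r)
    # dish: warm colour
    w=near&(im[...,0].astype(int)-im[...,2]>18)&(P[...,2]>.02)&(P[...,2]<.06)
    print('dish',w.sum(),np.median(P[w],0) if w.any() else 0)
    pl=near&(P[...,2]>.004)&(P[...,2]<.0145)
    print('plate',cv2.minAreaRect((P[pl][:,:2]*1000).astype(np.float32)))
E
```

```text
s 141 [163. 146.] mean [0.5924 0.2129 0.0776] zmax 0.099 rect ((595.0106201171875, 215.21824645996094), (8.730554580688477, 8.15687084197998), 89.26406860351562)
s 130 [115. 169.] mean [0.4971 0.2567 0.0777] zmax 0.099 rect ((500.122314453125, 259.4910583496094), (8.122086524963379, 6.36004638671875), 1.2208894491195679)
s 23 [167. 163.] mean [0.587  0.2059 0.0413] zmax 0.045 rect ((587.8215942382812, 205.7386474609375), (9.954229354858398, 26.96286392211914), 48.491512298583984)
s 15 [123. 185.] mean [0.4975 0.2472 0.0409] zmax 0.042 rect ((498.4244079589844, 247.4984893798828), (3.9825220108032227, 19.075422286987305), 81.65860748291016)
s 7 [115. 188.] mean [0.4863 0.258  0.0391] zmax 0.042 rect ((485.931640625, 257.5885009765625), (6.4143171310424805, 2.6402361392974854), 87.84169006347656)
s 583 [189. 206.] mean [0.4847 0.0902 0.0617] zmax 0.086 rect ((487.7705383300781, 92.06163024902344), (10.423527717590332, 53.48927688598633), 22.319700241088867)
s 59 [212. 235.] mean [0.4389 0.0175 0.0685] zmax 0.074 rect ((439.6331787109375, 18.63081169128418), (12.027509689331055, 13.277241706848145), 31.325931549072266)
dish 615 [0.46918473 0.1335089  0.03920104]
plate ((498.9366149902344, 87.8575439453125), (327.3608703613281, 308.4306640625), 73.1427001953125)
t 97 [168. 194.] mean [0.596  0.2109 0.0724] zmax 0.099 rect ((596.83544921875, 214.99771118164062), (6.598476409912109, 9.074209213256836), 68.19515991210938)
t 56 [148. 235.] mean [0.5014 0.2568 0.079 ] zmax 0.1 rect ((501.2124938964844, 259.4677734375), (3.478421449661255, 9.161151885986328), 81.09125518798828)
t 12 [221. 237.] mean [0.4863 0.091  0.0634] zmax 0.08 rect ((486.6886291503906, 90.19436645507812), (0.37305963039398193, 15.013012886047363), 24.978599548339844)
dish 131 [0.48759107 0.24654214 0.04167746]
plate ((497.492919921875, 93.93464660644531), (314.6404724121094, 337.3669128417969), 1.1126031875610352)
```

View pics/s1.png

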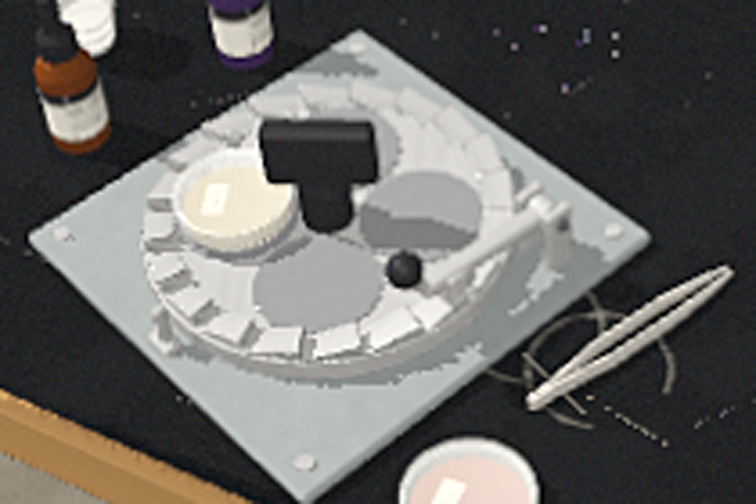

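View pics/t1.png

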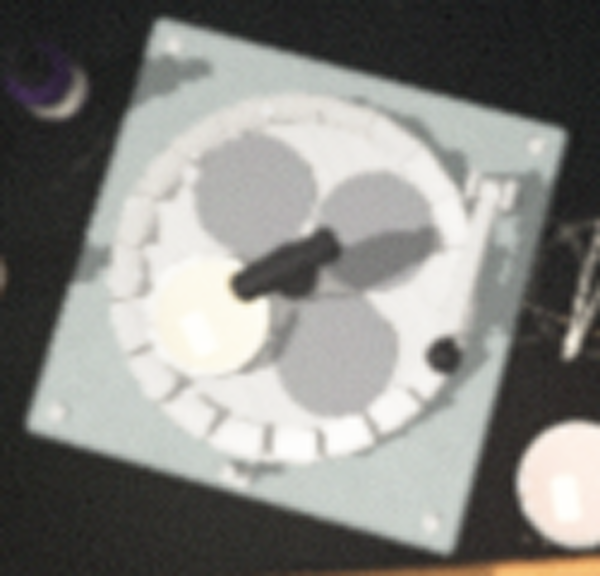

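```bash
cat >> h.py <<'E'
def atz(cam,uv,z):
    c=camera_params(cam);K=np.array(c['intrinsics'],float);R=np.array(c['R']);t=np.array(c['t'])
    n=cv2.undistortPoints(np.array([[uv]],float),K,np.array([c['k1'],0,0,0.]))[0,0]
    o=-R.T@t; r=R.T@np.r_[n,1]; return o+r*(z-o[2])/r[2]
E
python3 - <<'E'
from h import *
T=lambda x,y:(x/4.8+160-.4,y/4.8+180-.4)
S=lambda x,y:(x/3.6+100-.4,y/3.6+160-.4)
for z in(.06,.066,.07): print('knob',z,atz('top',T(443,354),z).round(4),atz('scene',S(404,270),z).round(4))
print('hinge',atz('top',T(490,195),.038),atz('scene',S(540,212),.045))
print('bar ends',atz('top',T(240,287),.08),atz('top',T(335,241),.08))
print('bar ends scene top',atz('scene',S(263,121),.084),atz('scene',S(373,121),.084),atz('scene',S(381,142),.084),atz('scene',S(263,140),.084))
print('fin',atz('top',T(238,474),.02),atz('scene',S(163,330),.02))
print('corners',[atz('top',T(*c),.012)[:2].round(4) for c in((158,18),(567,128),(452,553),(27,432))])
print('dish',atz('top',T(210,314),.035))
E
```

```text
knob 0.06 [0.4448 0.0224 0.06  ] [0.4459 0.0233 0.06  ]
knob 0.066 [0.4446 0.0223 0.066 ] [0.4414 0.0202 0.066 ]
knob 0.07 [0.4444 0.0223 0.07  ] [0.4385 0.0182 0.07  ]
hinge [ 0.52306582 -0.00604892  0.038     ] [ 0.51668588 -0.0101501   0.045     ]
bar ends [0.48143881 0.11617552 0.08      ] [0.5003402 0.070125  0.08     ]
bar ends scene top [0.48187524 0.11812454 0.084     ] [0.50384811 0.07034511 0.084     ] [0.49307705 0.05981173 0.084     ] [0.47089547 0.11109389 0.084     ]
fin [0.39396777 0.12834181 0.02      ] [0.39370103 0.12848363 0.02      ]
corners [array([0.6321, 0.1625]), array([ 0.559 , -0.0493]), array([0.3486, 0.0245]), array([0.421 , 0.2355])]
dish [0.47293932 0.13719449 0.035     ]
```

The plate, hinge and knob positions agree between cameras: knob about (0.445, 0.022, 0.061), arm direction (-0.944, 0.331), wheel axis about (0.489, 0.0915). I'm moving above the knob now.

Emit:
drive_tool:
  rows:
    - {"tx": 2.17,"ty": 2.29,"claw": 5}
    - {"tx": 2.17,"ty": 2.29,"claw": 5}
    - {"tx": 2.17,"ty": 2.29,"claw": 5}
    - {"tx": 2.17,"ty": 2.29,"claw": 5}
    - {"tx": 2.17,"ty": 2.29,"claw": 5}
    - {"tx": 2.17,"ty": 2.29,"claw": 5}
    - {"tx": 2.17,"ty": 2.29,"claw": 5}
    - {"tx": 2.17,"ty": 2.29,"claw": 5}
    - {"tx": 2.17,"ty": 2.29,"claw": 5}

```text
invalid input at $.rows[0]: expected keys tx, ty, tz, ax, ay, az, claw
```

Emit:
drive_tool:
  rows:
    - {"tx": 2.17,"ty": 2.29,"claw": 5}
    - {"tx": 2.17,"ty": 2.29,"claw": 5}
    - {"tx": 2.17,"ty": 2.29,"claw": 5}
    - {"tx": 2.17,"ty": 2.29,"claw": 5}
    - {"tx": 2.17,"ty": 2.29,"claw": 5}
    - {"tx": 2.17,"ty": 2.29,"claw": 5}
    - {"tx": 2.17,"ty": 2.29,"claw": 5}
    - {"tx": 2.17,"ty": 2.29,"claw": 5}
    - {"tx": 2.17,"ty": 2.29,"claw": 5}
    - {"az": -0.11,"claw": 5}

```text
invalid input at $.rows[0]: expected keys tx, ty, tz, ax, ay, az, claw
```

All keys are needed.

Emit:
drive_tool:
  rows:
    - {"tx": 2.17,"ty": 2.29,"tz": 0,"ax": 0,"ay": 0,"az": 0,"claw": 5}
    - {"tx": 2.17,"ty": 2.29,"tz": 0,"ax": 0,"ay": 0,"az": 0,"claw": 5}
    - {"tx": 2.17,"ty": 2.29,"tz": 0,"ax": 0,"ay": 0,"az": 0,"claw": 5}
    - {"tx": 2.17,"ty": 2.29,"tz": 0,"ax": 0,"ay": 0,"az": 0,"claw": 5}
    - {"tx": 2.17,"ty": 2.29,"tz": 0,"ax": 0,"ay": 0,"az": 0,"claw": 5}
    - {"tx": 2.17,"ty": 2.29,"tz": 0,"ax": 0,"ay": 0,"az": 0,"claw": 5}
    - {"tx": 2.17,"ty": 2.29,"tz": 0,"ax": 0,"ay": 0,"az": 0,"claw": 5}
    - {"tx": 2.17,"ty": 2.29,"tz": 0,"ax": 0,"ay": 0,"az": 0,"claw": 5}
    - {"tx": 2.17,"ty": 2.29,"tz": 0,"ax": 0,"ay": 0,"az": 0,"claw": 5}

```text
time_s: 0.85
tcp_pos: [0.3582, 0.2902, 0.2223]
ee_rot: [[0.9, -0.435, -0.0], [-0.435, -0.9, -0.0], [-0.0, 0.001, -1.0]]
wrist_force: [-0.5, 0.2, 0.5]
gripper_width: 0.578
gripper_force: 0.0
```

Emit:
drive_tool:
  rows:
    - {"tx": 2.17,"ty": 2.29,"tz": 0,"ax": 0,"ay": 0,"az": 0,"claw": 5}
    - {"tx": 2.17,"ty": 2.29,"tz": 0,"ax": 0,"ay": 0,"az": 0,"claw": 5}
    - {"tx": 2.17,"ty": 2.29,"tz": 0,"ax": 0,"ay": 0,"az": 0,"claw": 5}
    - {"tx": 2.17,"ty": 2.29,"tz": 0,"ax": 0,"ay": 0,"az": 0,"claw": 5}
    - {"tx": 2.17,"ty": 2.29,"tz": 0,"ax": 0,"ay": 0,"az": 0,"claw": 5}
    - {"tx": 2.17,"ty": 2.29,"tz": 0,"ax": 0,"ay": 0,"az": 0,"claw": 5}
    - {"tx": 2.17,"ty": 2.29,"tz": 0,"ax": 0,"ay": 0,"az": 0,"claw": 5}
    - {"tx": 2.17,"ty": 2.29,"tz": 0,"ax": 0,"ay": 0,"az": 0,"claw": 5}
    - {"tx": 2.17,"ty": 2.29,"tz": 0,"ax": 0,"ay": 0,"az": 0,"claw": 5}
    - {"tx": 0,"ty": 0,"tz": 0,"ax": 0,"ay": 0,"az": -0.11,"claw": 5}

```text
time_s: 1.68
tcp_pos: [0.4446, 0.0176, 0.2221]
ee_rot: [[0.941, -0.338, -0.001], [-0.338, -0.941, -0.001], [-0.001, 0.001, -1.0]]
wrist_force: [-0.0, 0.8, 0.2]
gripper_width: 0.572
gripper_force: 0.0
```

Emit:
drive_tool:
  rows:
    - {"tx": -0.1,"ty": -0.4,"tz": 2.5,"ax": 0,"ay": 0,"az": 0,"claw": 5}
    - {"tx": 0,"ty": 0,"tz": 2.5,"ax": 0,"ay": 0,"az": 0,"claw": 5}
    - {"tx": 0,"ty": 0,"tz": 2.5,"ax": 0,"ay": 0,"az": 0,"claw": 5}
    - {"tx": 0,"ty": 0,"tz": 2.5,"ax": 0,"ay": 0,"az": 0,"claw": 5}
    - {"tx": 0,"ty": 0,"tz": 2.5,"ax": 0,"ay": 0,"az": 0,"claw": 5}
    - {"tx": 0,"ty": 0,"tz": 2,"ax": 0,"ay": 0,"az": 0,"claw": 5}
    - {"tx": 0,"ty": 0,"tz": 1.5,"ax": 0,"ay": 0,"az": 0,"claw": 5}

```text
time_s: 2.27
tcp_pos: [0.4434, 0.025, 0.0606]
ee_rot: [[0.942, -0.335, -0.003], [-0.335, -0.942, -0.001], [-0.002, 0.002, -1.0]]
wrist_force: [-0.1, 0.2, 0.5]
gripper_width: 0.574
gripper_force: 0.0
```

```bash
python3 - <<'E'
from h import *
p,d=snap('scene','s2f')
a=cv2.resize(p[130:300,110:310],None,fx=3.5,fy=3.5,interpolation=cv2.INTER_CUBIC)
cv2.imwrite('pics/s2.png',a[:,:,::-1])
print(sense()['tcp_pos'])
E
```

```text
[0.44178464 0.02443869 0.0585236 ]
```

View pics/s2.png

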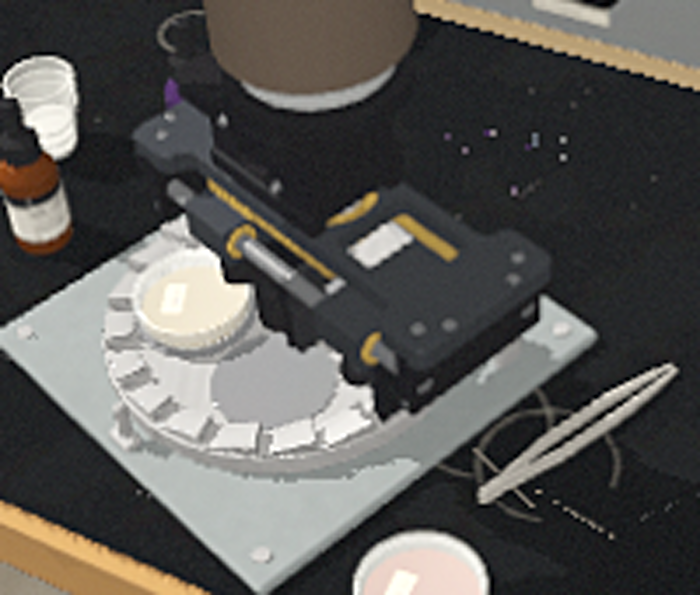

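The gripper straddles the pawl side with clearance over the bar, and the knob is hidden under the body near crop pixel (330,350). I'll lower and close.

Emit:
drive_tool:
  rows:
    - {"tx": 0.4,"ty": 0.1,"tz": 0.6,"ax": 0,"ay": 0,"az": 0,"claw": 5}
    - {"tx": 0,"ty": 0,"tz": 0.6,"ax": 0,"ay": 0,"az": 0,"claw": 5}
    - {"tx": 0,"ty": 0,"tz": 0,"ax": 0,"ay": 0,"az": 0,"claw": 3}
    - {"tx": 0,"ty": 0,"tz": 0,"ax": 0,"ay": 0,"az": 0,"claw": 2.2}
    - {"tx": 0,"ty": 0,"tz": 0,"ax": 0,"ay": 0,"az": 0,"claw": 1.4}
    - {"tx": 0,"ty": 0,"tz": 0,"ax": 0,"ay": 0,"az": 0,"claw": 1}
    - {"tx": 0,"ty": 0,"tz": 0,"ax": 0,"ay": 0,"az": 0,"claw": 0.8}
    - {"tx": 0,"ty": 0,"tz": 0,"ax": 0,"ay": 0,"az": 0,"claw": 0.8}
    - {"tx": 0,"ty": 0,"tz": 0,"ax": 0,"ay": 0,"az": 0,"claw": 0.8}

```text
time_s: 3.07
tcp_pos: [0.447, 0.0208, 0.0508]
ee_rot: [[0.943, -0.333, -0.003], [-0.333, -0.943, -0.004], [-0.001, 0.005, -1.0]]
wrist_force: [2.3, -11.5, 2.0]
gripper_width: 0.183
gripper_force: 30.0
```

Emit:
drive_tool:
  rows:
    - {"tx": 0.16,"ty": 0,"tz": -0.54,"ax": 0,"ay": 0,"az": 0,"claw": 0.8}
    - {"tx": 0.16,"ty": 0,"tz": -0.54,"ax": 0,"ay": 0,"az": 0,"claw": 0.8}
    - {"tx": 0.33,"ty": 0,"tz": -0.72,"ax": 0,"ay": 0,"az": 0,"claw": 0.8}
    - {"tx": 0.34,"ty": 0,"tz": -0.71,"ax": 0,"ay": 0,"az": 0,"claw": 0.8}
    - {"tx": 0,"ty": 0,"tz": 0,"ax": 0,"ay": 0,"az": 0,"claw": 0.8}

```text
time_s: 3.48
tcp_pos: [0.4563, 0.0173, 0.0758]
ee_rot: [[0.942, -0.335, -0.003], [-0.335, -0.942, -0.004], [-0.002, 0.004, -1.0]]
wrist_force: [2.5, -10.3, -5.0]
gripper_width: 0.185
gripper_force: 30.0
```

```bash
python3 - <<'E'
from h import *
p,d=snap('scene','s3f')
a=cv2.resize(p[130:300,110:310],None,fx=3.5,fy=3.5,interpolation=cv2.INTER_CUBIC)
cv2.imwrite('pics/s3.png',a[:,:,::-1])
s=sense();print(s['tcp_pos'],s['wrist_force'])
E
```

```text
[0.4559968  0.01735822 0.07528809] [ 2.4570444  -9.81201091 -5.94825434]
```

View pics/s3.png

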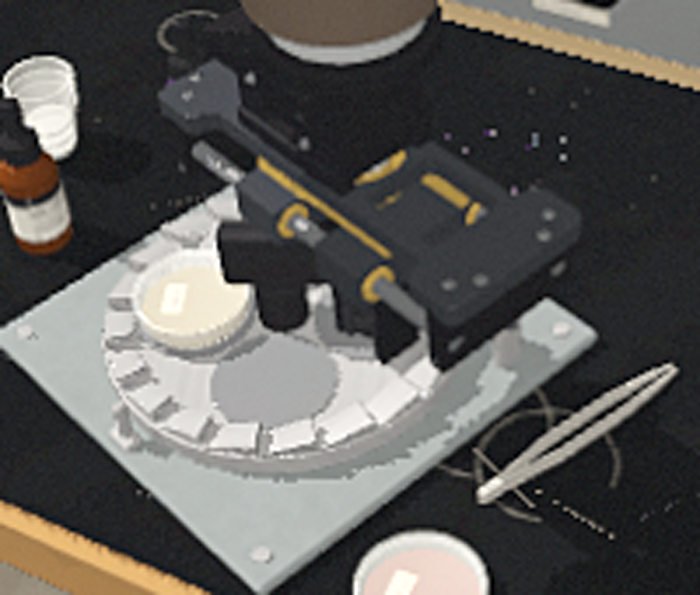

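The knob is no longer at its old place on the wheel and the width is still 16 mm, so it's held between the fingers at about (395,335). I'll continue the arc.

Emit:
drive_tool:
  rows:
    - {"tx": 0.45,"ty": 0,"tz": -0.65,"ax": 0,"ay": 0,"az": 0,"claw": 0.8}
    - {"tx": 0.45,"ty": 0,"tz": -0.64,"ax": 0,"ay": 0,"az": 0,"claw": 0.8}
    - {"tx": 0.55,"ty": 0,"tz": -0.56,"ax": 0,"ay": 0,"az": 0,"claw": 0.8}
    - {"tx": 0.56,"ty": 0,"tz": -0.55,"ax": 0,"ay": 0,"az": 0,"claw": 0.8}
    - {"tx": 0.64,"ty": 0,"tz": -0.45,"ax": 0,"ay": 0,"az": 0,"claw": 0.8}
    - {"tx": 0.65,"ty": 0,"tz": -0.45,"ax": 0,"ay": 0,"az": 0,"claw": 0.8}
    - {"tx": 0,"ty": 0,"tz": 0,"ax": 0,"ay": 0,"az": 0,"claw": 0.8}

```text
time_s: 4.12
tcp_pos: [0.4864, 0.0064, 0.1075]
ee_rot: [[0.942, -0.336, -0.007], [-0.336, -0.942, -0.003], [-0.005, 0.005, -1.0]]
wrist_force: [-1.3, -6.1, -5.5]
gripper_width: 0.185
gripper_force: 30.0
```

Emit:
drive_tool:
  rows:
    - {"tx": 0.71,"ty": 0,"tz": -0.34,"ax": 0,"ay": 0,"az": 0,"claw": 0.8}
    - {"tx": 0.72,"ty": 0,"tz": -0.33,"ax": 0,"ay": 0,"az": 0,"claw": 0.8}
    - {"tx": 0.75,"ty": 0,"tz": -0.2,"ax": 0,"ay": 0,"az": 0,"claw": 0.8}
    - {"tx": 0.76,"ty": 0,"tz": -0.2,"ax": 0,"ay": 0,"az": 0,"claw": 0.8}
    - {"tx": 0.78,"ty": 0,"tz": -0.07,"ax": 0,"ay": 0,"az": 0,"claw": 0.8}
    - {"tx": 0.79,"ty": 0,"tz": -0.07,"ax": 0,"ay": 0,"az": 0,"claw": 0.8}
    - {"tx": 0.78,"ty": 0,"tz": 0.07,"ax": 0,"ay": 0,"az": 0,"claw": 0.8}
    - {"tx": 0.79,"ty": 0,"tz": 0.07,"ax": 0,"ay": 0,"az": 0,"claw": 0.8}
    - {"tx": 0,"ty": 0,"tz": 0,"ax": 0,"ay": 0,"az": 0,"claw": 0.8}

```text
time_s: 4.87
tcp_pos: [0.5429, -0.0136, 0.1172]
ee_rot: [[0.942, -0.336, -0.01], [-0.336, -0.942, -0.003], [-0.008, 0.006, -1.0]]
wrist_force: [-3.9, -5.8, -3.3]
gripper_width: 0.185
gripper_force: 30.0
```

```bash
python3 - <<'E'
from h import *
p,d=snap('scene','s4f')
a=cv2.resize(p[130:300,110:310],None,fx=3.5,fy=3.5,interpolation=cv2.INTER_CUBIC)
cv2.imwrite('pics/s4.png',a[:,:,::-1])
s=sense();print(s['tcp_pos'],s['wrist_force'])
E
```

```text
[ 0.54254019 -0.01345688  0.11728222] [-2.86854819 -4.81956813 -2.58794583]
```

View pics/s4.png

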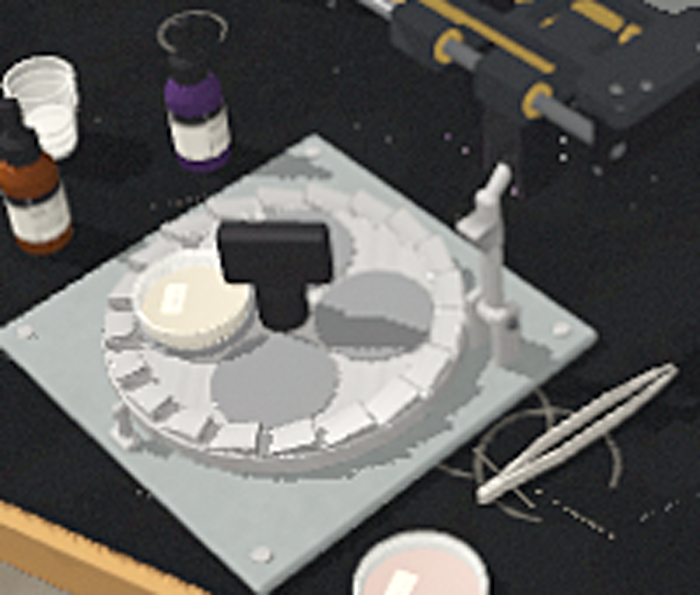

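The pawl stands nearly upright: hinge at crop (500,340), knob in the fingers at (500,160). I'll nudge it a few degrees more, release and rise.

Emit:
drive_tool:
  rows:
    - {"tx": 0.25,"ty": 0,"tz": 0.04,"ax": 0,"ay": 0,"az": 0,"claw": 0.8}
    - {"tx": 0.25,"ty": 0,"tz": 0.05,"ax": 0,"ay": 0,"az": 0,"claw": 0.8}
    - {"tx": 0,"ty": 0,"tz": 0,"ax": 0,"ay": 0,"az": 0,"claw": 0.8}
    - {"tx": 0,"ty": 0,"tz": 0,"ax": 0,"ay": 0,"az": 0,"claw": 3}
    - {"tx": 0,"ty": 0,"tz": 0,"ax": 0,"ay": 0,"az": 0,"claw": 4.5}
    - {"tx": 0,"ty": 0,"tz": 0,"ax": 0,"ay": 0,"az": 0,"claw": 4.5}
    - {"tx": 0,"ty": 0,"tz": -1.5,"ax": 0,"ay": 0,"az": 0,"claw": 4.5}
    - {"tx": 0,"ty": 0,"tz": -3,"ax": 0,"ay": 0,"az": 0,"claw": 4.5}
    - {"tx": 0,"ty": 0,"tz": -3,"ax": 0,"ay": 0,"az": 0,"claw": 4.5}
    - {"tx": 0,"ty": 0,"tz": -1,"ax": 0,"ay": 0,"az": 0,"claw": 4.5}

```text
time_s: 5.75
tcp_pos: [0.5542, -0.0124, 0.2094]
ee_rot: [[0.943, -0.333, 0.012], [-0.333, -0.943, 0.001], [0.011, -0.005, -1.0]]
wrist_force: [1.3, -0.0, 0.9]
gripper_width: 0.506
gripper_force: 0.0
```

```bash
python3 - <<'E'
from h import *
p,d=snap('scene','s5f')
X=cloud('scene',d)
a=cv2.resize(p[130:300,110:310],None,fx=3.5,fy=3.5,interpolation=cv2.INTER_CUBIC)
cv2.imwrite('pics/s5.png',a[:,:,::-1])
s=sense();print(s['tcp_pos'],s['wrist_force'])
h=np.array([.528,-.007]);m=(np.linalg.norm(X[...,:2]-h,axis=-1)<.05)&(X[...,2]>.1)&(X[...,2]<.15)&(p.max(-1)<60)
print('knob',m.sum(),X[m].mean(0))
E
```

```text
[ 0.5544009  -0.0123127   0.20979483] [ 0.45426752 -0.07920693  1.23208343]
knob 66 [ 0.54283248 -0.01775732  0.12811263]
```

View pics/s5.png

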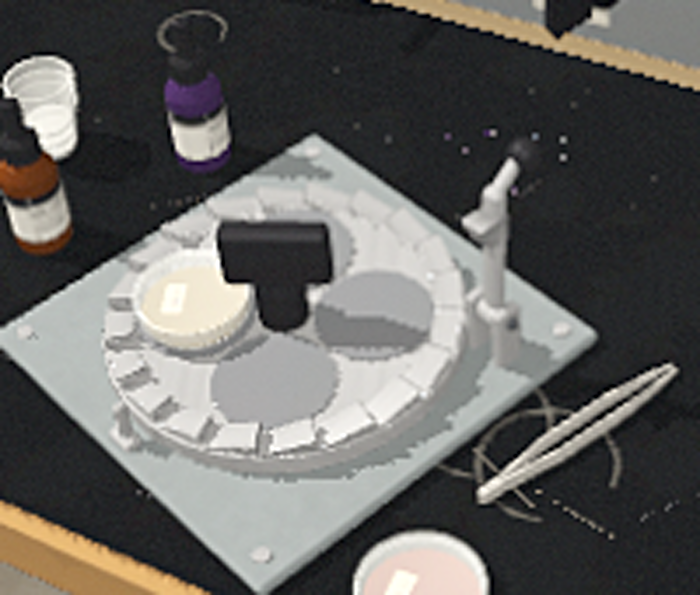

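The pawl stands upright on its own, with the knob at crop (522,152), about 20 mm behind the hinge and 128 mm up. Next is moving over the bar.

Emit:
drive_tool:
  rows:
    - {"tx": -2.4,"ty": -1.92,"tz": 0,"ax": 0,"ay": 0,"az": 0,"claw": 4.5}
    - {"tx": -2.4,"ty": -1.92,"tz": 0,"ax": 0,"ay": 0,"az": 0,"claw": 4.5}
    - {"tx": -2.4,"ty": -1.92,"tz": 0,"ax": 0,"ay": 0,"az": 0,"claw": 4.5}
    - {"tx": -2.4,"ty": -1.92,"tz": 0,"ax": 0,"ay": 0,"az": 0,"claw": 4.5}
    - {"tx": 0,"ty": 0,"tz": 0,"ax": 0,"ay": 0,"az": 0.117,"claw": 4.5}
    - {"tx": 0,"ty": 0,"tz": 0,"ax": 0,"ay": 0,"az": 0.117,"claw": 4.5}
    - {"tx": 0,"ty": 0,"tz": 0,"ax": 0,"ay": 0,"az": 0.117,"claw": 4.5}
    - {"tx": 0,"ty": 0,"tz": 0,"ax": 0,"ay": 0,"az": 0.117,"claw": 4.5}
    - {"tx": 0,"ty": 0,"tz": 0,"ax": 0,"ay": 0,"az": 0.117,"claw": 4.5}
    - {"tx": 0,"ty": 0,"tz": 0,"ax": 0,"ay": 0,"az": 0.117,"claw": 4.5}

```text
time_s: 6.63
tcp_pos: [0.4859, 0.0919, 0.2033]
ee_rot: [[0.499, -0.866, 0.001], [-0.866, -0.499, 0.001], [-0.0, -0.001, -1.0]]
wrist_force: [-0.8, -0.7, -0.6]
gripper_width: 0.513
gripper_force: 0.0
```

Emit:
drive_tool:
  rows:
    - {"tx": 0,"ty": 0,"tz": 1,"ax": 0,"ay": 0,"az": 0.115,"claw": 4.5}
    - {"tx": 0,"ty": 0,"tz": 2,"ax": 0,"ay": 0,"az": 0,"claw": 4.5}
    - {"tx": 0,"ty": 0,"tz": 2,"ax": 0,"ay": 0,"az": 0,"claw": 4.5}
    - {"tx": 0,"ty": 0,"tz": 2,"ax": 0,"ay": 0,"az": 0,"claw": 4.5}
    - {"tx": 0,"ty": 0,"tz": 0,"ax": 0,"ay": 0,"az": 0,"claw": 4.5}

```text
time_s: 7.05
tcp_pos: [0.4832, 0.0907, 0.1297]
ee_rot: [[0.401, -0.916, -0.007], [-0.916, -0.401, -0.002], [-0.001, 0.007, -1.0]]
wrist_force: [-0.2, -0.7, -0.5]
gripper_width: 0.517
gripper_force: 0.0
```

Emit:
drive_tool:
  rows:
    - {"tx": 0.1,"ty": -0.6,"tz": 1.5,"ax": 0,"ay": 0,"az": 0,"claw": 4.5}
    - {"tx": 0,"ty": 0,"tz": 2,"ax": 0,"ay": 0,"az": 0,"claw": 4.5}
    - {"tx": 0,"ty": 0,"tz": 2,"ax": 0,"ay": 0,"az": 0,"claw": 4.5}
    - {"tx": 0,"ty": 0,"tz": 1.5,"ax": 0,"ay": 0,"az": 0,"claw": 4.5}
    - {"tx": 0,"ty": 0,"tz": 0,"ax": 0,"ay": 0,"az": 0,"claw": 4.5}
    - {"tx": 0,"ty": 0,"tz": 0,"ax": 0,"ay": 0,"az": 0,"claw": 4.5}

```text
time_s: 7.55
tcp_pos: [0.4921, 0.0931, 0.0638]
ee_rot: [[0.402, -0.916, 0.0], [-0.916, -0.402, -0.0], [0.0, -0.0, -1.0]]
wrist_force: [0.8, -0.0, -0.4]
gripper_width: 0.518
gripper_force: 0.0
```

```bash
python3 - <<'E'
from h import *
p,d=snap('scene','s6f')
a=cv2.resize(p[130:300,110:310],None,fx=3.5,fy=3.5,interpolation=cv2.INTER_CUBIC)
cv2.imwrite('pics/s6.png',a[:,:,::-1])
s=sense();print(s['tcp_pos'],s['wrist_force'])
E
```

```text
[0.49271136 0.09334259 0.06457846] [ 0.36100245 -0.34465584  0.66178741]
```

View pics/s6.png

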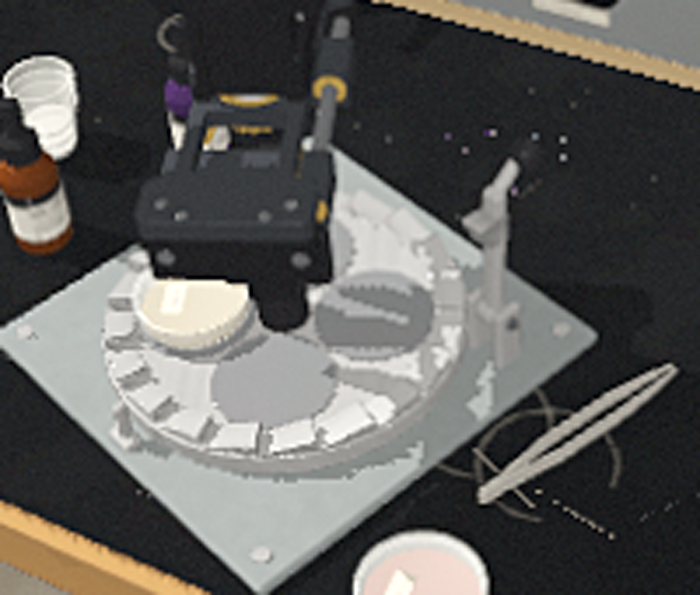

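The gripper sits over the bar at crop (280,280), well clear of the upright pawl at (490,240). I'll lower 1 cm and close.

Emit:
drive_tool:
  rows:
    - {"tx": 0,"ty": 0.35,"tz": 0.5,"ax": 0,"ay": 0,"az": 0,"claw": 4.5}
    - {"tx": 0,"ty": 0,"tz": 0.5,"ax": 0,"ay": 0,"az": 0,"claw": 3.5}
    - {"tx": 0,"ty": 0,"tz": 0,"ax": 0,"ay": 0,"az": 0,"claw": 2.5}
    - {"tx": 0,"ty": 0,"tz": 0,"ax": 0,"ay": 0,"az": 0,"claw": 1.8}
    - {"tx": 0,"ty": 0,"tz": 0,"ax": 0,"ay": 0,"az": 0,"claw": 1.4}
    - {"tx": 0,"ty": 0,"tz": 0,"ax": 0,"ay": 0,"az": 0,"claw": 1}
    - {"tx": 0,"ty": 0,"tz": 0,"ax": 0,"ay": 0,"az": 0,"claw": 0.8}
    - {"tx": 0,"ty": 0,"tz": 0,"ax": 0,"ay": 0,"az": 0,"claw": 0.8}

```text
time_s: 8.27
tcp_pos: [0.4917, 0.093, 0.0542]
ee_rot: [[0.402, -0.916, 0.007], [-0.916, -0.402, 0.003], [0.0, -0.008, -1.0]]
wrist_force: [6.1, 1.0, -3.7]
gripper_width: 0.157
gripper_force: 30.0
```

```bash
python3 -c "
from h import *
s=sense();print(s['tcp_pos'],s['wrist_force'],s['moment'],s['joints'][5])"
```

```text
[0.4917048  0.09297074 0.05420363] [ 6.09797479  1.04226829 -3.69615068] [ 0.40327987 -1.5849798  -0.03241986] -5.703197366941394
```

Emit:
drive_tool:
  rows:
    - {"tx": 0,"ty": 0,"tz": 0,"ax": 0,"ay": 0,"az": -0.06,"claw": 0.8}
    - {"tx": 0,"ty": 0,"tz": 0,"ax": 0,"ay": 0,"az": -0.06,"claw": 0.8}
    - {"tx": 0,"ty": 0,"tz": 0,"ax": 0,"ay": 0,"az": -0.06,"claw": 0.8}
    - {"tx": 0,"ty": 0,"tz": 0,"ax": 0,"ay": 0,"az": -0.06,"claw": 0.8}
    - {"tx": 0,"ty": 0,"tz": 0,"ax": 0,"ay": 0,"az": -0.06,"claw": 0.8}

```text
time_s: 8.68
tcp_pos: [0.4922, 0.0933, 0.0542]
ee_rot: [[0.657, -0.754, 0.008], [-0.754, -0.657, 0.003], [0.003, -0.008, -1.0]]
wrist_force: [8.2, 1.7, -5.8]
gripper_width: 0.158
gripper_force: 30.0
```

Emit:
drive_tool:
  rows:
    - {"tx": 0,"ty": 0,"tz": 0,"ax": 0,"ay": 0,"az": -0.06,"claw": 0.8}
    - {"tx": 0,"ty": 0,"tz": 0,"ax": 0,"ay": 0,"az": -0.06,"claw": 0.8}
    - {"tx": 0,"ty": 0,"tz": 0,"ax": 0,"ay": 0,"az": -0.06,"claw": 0.8}
    - {"tx": 0,"ty": 0,"tz": 0,"ax": 0,"ay": 0,"az": -0.06,"claw": 0.8}
    - {"tx": 0,"ty": 0,"tz": 0,"ax": 0,"ay": 0,"az": -0.06,"claw": 0.8}
    - {"tx": 0,"ty": 0,"tz": 0,"ax": 0,"ay": 0,"az": -0.06,"claw": 0.8}

```text
time_s: 9.18
tcp_pos: [0.4927, 0.0938, 0.0542]
ee_rot: [[0.881, -0.474, 0.009], [-0.474, -0.881, 0.004], [0.006, -0.008, -1.0]]
wrist_force: [8.1, 3.6, -6.8]
gripper_width: 0.158
gripper_force: 30.0
```

```bash
python3 -c "
from h import *
s=sense();R=np.array(s['ee_rot']);print(s['tcp_pos'],s['wrist_force'],s['moment'],s['joints'][5],np.degrees(np.arctan2(R[1,0],R[0,0])))"
```

```text
[0.4926628 0.0938071 0.054224 ] [ 8.11605725  3.577628   -6.77906693] [ 0.98615301 -1.87571237 -0.04861046] 32.27795946417244 -28.29274141409113
```

Emit:
drive_tool:
  rows:
    - {"tx": 0,"ty": 0,"tz": 0,"ax": 0,"ay": 0,"az": -0.04,"claw": 0.8}
    - {"tx": 0,"ty": 0,"tz": 0,"ax": 0,"ay": 0,"az": -0.04,"claw": 0.8}
    - {"tx": 0,"ty": 0,"tz": 0,"ax": 0,"ay": 0,"az": -0.04,"claw": 0.8}
    - {"tx": 0,"ty": 0,"tz": 0,"ax": 0,"ay": 0,"az": 0,"claw": 0.8}

```text
time_s: 9.52
tcp_pos: [0.4927, 0.094, 0.0542]
ee_rot: [[0.931, -0.366, 0.009], [-0.366, -0.931, 0.004], [0.007, -0.007, -1.0]]
wrist_force: [8.1, 5.1, -6.9]
gripper_width: 0.158
gripper_force: 30.0
```

```bash
cat > r.py <<'E'
from h import *
s=sense();R=np.array(s['ee_rot']);print(s['tcp_pos'],s['wrist_force'],s['moment'],s['joints'][5],np.degrees(np.arctan2(R[1,0],R[0,0])))
E
python3 r.py
```

```text
[0.49274752 0.09402614 0.05421171] [ 8.13196609  5.06355933 -6.92235555] [ 1.01788076 -1.92145284  0.0126793 ] 39.07581865302845 -21.482649980234743
```

Emit:
drive_tool:
  rows:
    - {"tx": 0,"ty": 0,"tz": 0,"ax": 0,"ay": 0,"az": -0.03,"claw": 0.8}
    - {"tx": 0,"ty": 0,"tz": 0,"ax": 0,"ay": 0,"az": -0.03,"claw": 0.8}
    - {"tx": 0,"ty": 0,"tz": 0,"ax": 0,"ay": 0,"az": 0,"claw": 0.8}

```text
time_s: 9.77
tcp_pos: [0.4928, 0.0941, 0.0542]
ee_rot: [[0.95, -0.313, 0.009], [-0.313, -0.95, 0.005], [0.007, -0.008, -1.0]]
wrist_force: [6.8, 3.6, -6.2]
gripper_width: 0.163
gripper_force: 30.4
```

```bash
python3 r.py; python3 - <<'E'
from h import *
p,d=snap('scene','s7f')
a=cv2.resize(p[130:300,110:310],None,fx=3.5,fy=3.5,interpolation=cv2.INTER_CUBIC)
cv2.imwrite('pics/s7.png',a[:,:,::-1])
E
```

```text
[0.49276356 0.09409592 0.05422666] [ 6.7817352   3.62745145 -6.23017342] [ 1.13637359 -1.95258189 -0.63891349] 42.37665409744306 -18.237606176351537
```

View pics/s7.png

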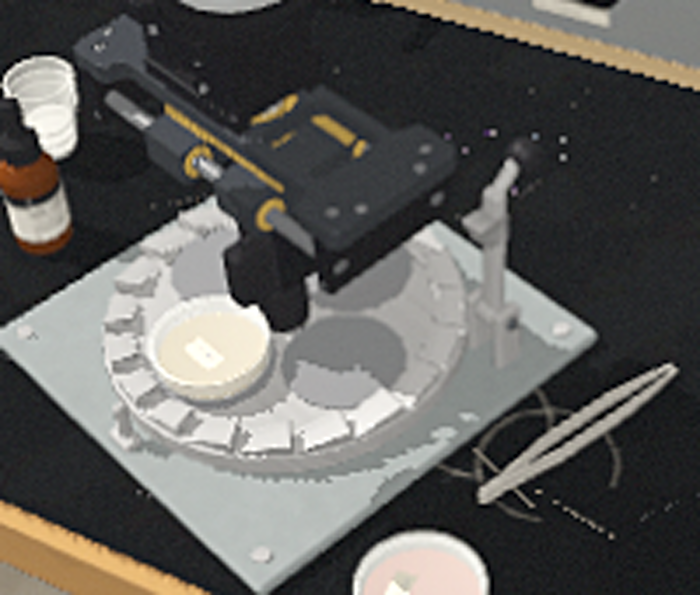

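The wrist moment jumped to 0.64 N m and the dish at crop (210,350) is beside the fin at (122,420), so the wheel is on its stop. The pawl is still upright. Release and rise.

Emit:
drive_tool:
  rows:
    - {"tx": 0,"ty": 0,"tz": 0,"ax": 0,"ay": 0,"az": 0,"claw": 2}
    - {"tx": 0,"ty": 0,"tz": 0,"ax": 0,"ay": 0,"az": 0,"claw": 3.5}
    - {"tx": 0,"ty": 0,"tz": 0,"ax": 0,"ay": 0,"az": 0,"claw": 4.5}
    - {"tx": 0,"ty": 0,"tz": 0,"ax": 0,"ay": 0,"az": 0,"claw": 4.5}
    - {"tx": 0,"ty": 0,"tz": -2,"ax": 0,"ay": 0,"az": 0,"claw": 4.5}
    - {"tx": 0,"ty": 0,"tz": -3,"ax": 0,"ay": 0,"az": 0,"claw": 4.5}
    - {"tx": 0,"ty": 0,"tz": -4,"ax": 0,"ay": 0,"az": 0,"claw": 4.5}
    - {"tx": 0,"ty": 0,"tz": -4,"ax": 0,"ay": 0,"az": 0,"claw": 4.5}
    - {"tx": 0,"ty": 0,"tz": -3,"ax": 0,"ay": 0,"az": 0,"claw": 4.5}
    - {"tx": 0,"ty": 0,"tz": 0,"ax": 0,"ay": 0,"az": 0,"claw": 4.5}

```text
time_s: 10.65
tcp_pos: [0.4917, 0.0923, 0.2205]
ee_rot: [[0.95, -0.311, 0.013], [-0.311, -0.95, 0.004], [0.011, -0.008, -1.0]]
wrist_force: [0.4, 0.1, 1.2]
gripper_width: 0.514
gripper_force: 0.0
```

```bash
python3 r.py; python3 - <<'E'
from h import *
p,d=snap('scene','s8f'); X=cloud('scene',d)
a=cv2.resize(p[130:300,110:310],None,fx=3.5,fy=3.5,interpolation=cv2.INTER_CUBIC)
cv2.imwrite('pics/s8.png',a[:,:,::-1])
c=np.array([.491,.093]);m=(np.linalg.norm(X[...,:2]-c,axis=-1)<.04)&(abs(X[...,2]-.084)<.006)&(p.max(-1)<70)
print('bar',m.sum(),cv2.minAreaRect((X[m][:,:2]*1000).astype(np.float32)))
p=p.astype(int);w=(np.linalg.norm(X[...,:2]-c,axis=-1)<.1)&(p[...,0]-p[...,2]>18)&(X[...,2]>.02)&(X[...,2]<.06)
q=X[w].mean(0);print('dish',q,np.degrees(np.arctan2(*(q[:2]-c)[::-1])))
E
```

```text
[0.49165961 0.09226785 0.22054107] [0.37338214 0.13631057 1.15072084] [-0.01276652 -0.05460927 -0.05187836] 42.436208383209404 -18.142593928175167
bar 195 ((487.30999755859375, 91.86800384521484), (12.153775215148926, 52.78736877441406), 71.5530014038086)
dish [0.43949295 0.10259609 0.0381343 ] 169.44643164268763
```

View pics/s8.png

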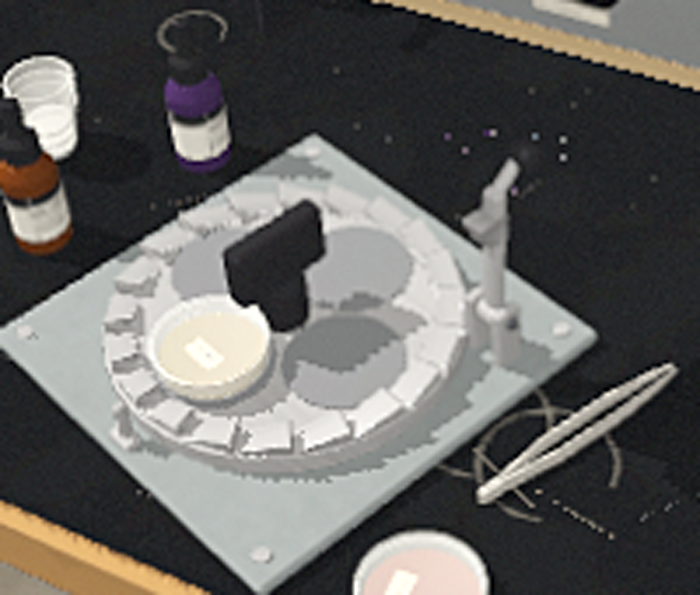

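The bar lies along about -18.5°, matching where the stop was felt. The dish at (210,350) is at the fin, the pawl is upright and the gripper is clear.

```bash
python3 -c "
from station import finish_job
print(finish_job())"
```

```text
the job is handed in; nothing more can be done
None
```

The pawl stands upright, the carousel is turned back to its home stop with the dish at the index fin, and the gripper has let go; I handed the job in at about 10.7 s, and no verdict came back.

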